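# Sound the wells of a dry block with a depth rod

## Task

One of the three wells of the dry-block heater is clear to its full depth of 50 mm; in the other two the lift disc jams part of the way down. Take the depth rod from the rack by its black handle and sound all three wells in turn, from the robot's right to its left, pressing each disc down until the rod stops dead (a firm 10 N or so at the stop, never over 25 N) and reading how far it went in; then leave the rod standing upright, fully home at the bottom of the clear well. Leave everything else where it stands.

Things in the scene. Friction and masses are not known exactly. Their poses are not given: they have to be found in the camera images.
- handle (a point): centre of the handle of the depth rod (154 mm long, 0.14 kg, upright in a slot of the tube rack; the only thing there with a black handle). The handle is a black upright cylinder of 24 mm diameter, 42 mm high, with a 30 mm flange 4 mm thick under it; this point is on the axis, 132 mm above the rod's tip, 22 mm below its top. z up along the rod
- shank: the steel shank of the depth rod, below the flange: 15.6 mm in diameter, 106 mm from tip to flange, ring marks every 10 mm from the tip, end tapered to 11 mm diameter over the last 6 mm. Origin at the tip, z up along the rod. A spring in the handle lets the shank give only above 6 N, then 1 mm for every 2 N, up to 8 mm. It must not be loaded with more than 25 N, so grip the handle only
- tube_rack: wooden two-deck tube rack, 58x190x78, fixed; origin under its centre, y along its length. Six slots, 20 mm square and 28 mm apart, in the upper deck (62 mm up); tubes and rod stand on the lower deck, 10 mm up (the tubes reach 147 mm up). The rod starts in the end slot on either side, 70 mm from the centre along y
- block_top (a point): centre of the top face of the dry-block heater, 82 mm above the worktop: an aluminium block 64x140 (x, y) on a grey plastic base 100x172 with a low control strip in front, fixed. z up, y along the row of three wells. Each well is a round blind bore of 18 mm diameter with a bevelled mouth, in which lies a flat steel lift disc, at the start 6 to 12 mm below the mouth in all three
- well_0 (a point): centre of the mouth of a well, in the plane of the block's top face, at -45 mm along the block's y (the right-hand one, seen from the robot); z up. Its disc slides stiffly at 4 to 5 N, stays where it is left, and stops dead with its upper face 50 mm below the mouth if the well is clear, at 22 or 34 mm if it is jammed. Only one is clear; which one changes and cannot be seen
- well_1 (a point): centre of the mouth of a well, in the plane of the block's top face, at 0 along the block's y (the middle one); z up. Its disc slides stiffly at 4 to 5 N, stays where it is left, and stops dead with its upper face 50 mm below the mouth if the well is clear, at 22 or 34 mm if it is jammed. Only one is clear; which one changes and cannot be seen
- well_2 (a point): centre of the mouth of a well, in the plane of the block's top face, at +45 mm along the block's y (the left-hand one); z up. Its disc slides stiffly at 4 to 5 N, stays where it is left, and stops dead with its upper face 50 mm below the mouth if the well is clear, at 22 or 34 mm if it is jammed. Only one is clear; which one changes and cannot be seen
- test_tube_3: glass test tube with a stopper, 21x21x137, standing in the rack; a bystander, origin at the centre of its underside
- test_tube_0: open glass test tube, 18x18x125, standing in the rack; a bystander, origin at the centre of its underside
- graduated_cylinder: tall narrow graduated cylinder on a square foot, 62x62x186; a bystander, origin at the centre of its underside
- beaker_1: glass beaker, 89x94x112; a bystander, origin at the centre of its underside
- small_bottle_1: small brown bottle, 44x43x82; a bystander, origin at the centre of its underside
- petri_0: flat round glass dish, 66x66x15; a bystander, origin at the centre of its underside
- timer: small flat timer, 66x62x18; a bystander, origin at the centre of its underside
Mind the look-alikes: they are no part of the job. What is shaped like the part that bears handle but turquoise is not meant.

How it is judged:
By the outcome, as a careful person would: the job done as asked, in the order asked, and still so for the second after the job is handed in, with the robot touching nothing.
It also fails if it takes over 61 s, if anything falls off the work surface, if the arm or the gripper's body presses on something with over 40 N, if the wrist force passes 120 N, or if a joint passes its speed limit or range.

## Robot

A 7-joint arm with a two-finger parallel gripper is mounted at the origin on a cart in front of the work surface, level with it; the furniture and walls round the work are solid. World frame = base frame: x ahead of the robot, y to its left, z up, the work surface at z = 0. Lengths are in m, angles in rad, forces in N, time in s.
With the tool pointing down it reaches from about 0.425 to 0.925 m from the base axis. Payload 6.8 kg.
Tool frame: the origin (TCP) lies at the centre of the arm's flange, where the gripper is bolted on; the fingertips stand 173 mm ahead of it and the grasp point (between the pads) lies 155 mm ahead of it (finger_overhang is the distance from the TCP to the fingertips, in m); y points along the fingers, z is the direction in which the jaws open and shut, and the axes are right-handed (so a half turn about y gives the same grasp; the last joint's range is limited). The gripper opens to 85 mm and grips with 20 to 120 N. Pads are 22 mm wide; open, the fingers measure 114 mm over their backs; the gripper's body (76 mm by 85 mm) begins 54 mm behind the grasp point. The pads swing forward as they close: fully open they stand 13 mm farther back than shut.
Start: joints at [1.167, 0.477, 0.022, 1.555, -0.011, 1.109, -0.083], TCP at [0.197, -0.646, 0.405] pointing down, gripper open.
Joint ranges: [-2.96, 2.96], [-0.34, 2.1], [-1.41, 1.46], [0.24, 2.44], [-1.37, 4.51], [0.17, 1.92], [-2.96, 2.96]. Speed limits (rad/s): [2.39, 2.39, 3.14, 3.14, 3.14, 3.14, 3.14].

## Interface

Orientations are given as a rotation vector (axis times angle).
In Python, from bench import get_obs, grab_frame, hand_in, finger_overhang gives the robot as it stands. The module is installed in compiled form; this text tells all that it offers.
- The arm moves only by the shell command python3 -m jog 'ROWS' [FORCE]. ROWS is JSON, a list of rows, each a list of 3 entries, a list of its own where there are three numbers: the shift along the tool's x, y, z in cm, then the turn about the tool's y in rad, then the gripper command: -1 is fully open, 1 is shut, values between are in proportion. In form: [[[x, y, z], twist, gripper], ...]. A call has 1 to 10 rows; each row is the pose to reach, as a shift and turn from the pose commanded when the call began, along the tool's axes at that moment; what a row does not reach only later rows make up. A row lasts 1/8 s, in which the tool goes at most 62.5 mm and 10.7 degrees, less where a joint would pass 70% of its speed; a pose out of reach is approached as far as the arm can. A call with a gripper value outside its range is refused whole. The fingers move at their own pace and stop on an object; FORCE is the grip in N (left out, the last holds). Time passes only in rows, so rows that repeat a pose let the fingers close. It gives the time, the measured TCP pose, the force and the opening at its end, in the units of the state.
- get_obs(): the state, without advancing time (a new reading comes with each control period).
- grab_frame(name): name is "side" or "top"; returns a dict with "image" (400x640x3 uint8, blue, green, red), "fx", "fy", "cx", "cy" (pixels), "distortion" ([k1, k2, p1, p2, k3] as OpenCV has them; the pictures are not rectified), "origin" and "rotation" of the camera in the world. Camera axes: x right, y up, looking along -z (the intrinsics and any distortion apply to the point x, -y, -z); pixel columns grow to the right and rows downward; lengths in m; the calibration is good to about 2 mm. A picture is of the moment at which its call begins. There is no depth.
- hand_in(): hands the job in, once; it reports no verdict.
The state is a dict: "clock": time; "joints": joint angles; "qvel": joint speeds; "tau": joint torques, N m; "tcp_pos": TCP position; "orientation": TCP orientation; "contact_force": force on the tool from outside, world axes, zero at the start; "moment": the same for the moment, N m; "grip_width": finger opening in m.
Only numpy, scipy, OpenCV 4.12 (cv2) and the standard library are available. Lean on these libraries where they do the work, as an engineer would, in place of code of your own. Each camera call takes 0.05 s, during which the arm holds its last target.

## Working session

There is one attempt and no reset: what is moved stays moved. The work goes in short steps, Python scripts to look and compute and a shell command to move; the robot and the scene stay as the last step left them, time stands still between calls to the robot, and variables do not carry over. Pictures are saved under pics/ and viewed, and the job is handed in when it is done.

```bash
mkdir -p pics
python3 - <<'E'
from bench import *
import cv2
o=get_obs()
for k,v in o.items(): print(k,v)
print(finger_overhang)
for n in ("side","top"):
    f=grab_frame(n); cv2.imwrite(f"pics/{n}0.png",f["image"])
    print(n,{k:v for k,v in f.items() if k!="image"})
E
```

```text
clock 0.0
joints [ 1.16692593  0.47777313  0.02237977  1.55644776 -0.01153949  1.10931959
 -0.0831027 ]
qvel [ 5.76424431e-04 -4.28504803e-05 -1.63625627e-03  2.51464452e-04
 -7.94147541e-04 -4.21702693e-05  2.39540160e-04]
tau [ 3.71720298e-04 -5.96434486e+01  1.60819173e+00 -2.81191188e+01
  1.24857546e-02  9.49236477e-03 -3.96262266e-06]
tcp_pos [ 0.19665724 -0.64542386  0.40374585]
orientation [-0.30763504  2.0644513  -2.06074256]
contact_force [ 0.10608047 -0.23567143  0.1840346 ]
moment [ 0.052106    0.02481018 -0.02898177]
grip_width 0.08556208952499739
0.1734
side {'fx': 438.73843987533365, 'fy': 438.73843987533365, 'cx': 322.9052770993583, 'cy': 204.64944045085846, 'distortion': array([-0.113248,  0.      ,  0.      ,  0.      ,  0.      ]), 'origin': array([-0.07080565,  1.09549617,  0.78316851]), 'rotation': array([ 0.38495276, -1.34235204, -2.28343222])}
top {'fx': 497.40047213645386, 'fy': 497.40047213645386, 'cx': 320.18748979438095, 'cy': 196.4568557118524, 'distortion': array([0.00447551, 0.        , 0.        , 0.        , 0.        ]), 'origin': array([0.35384091, 0.08232276, 1.6148974 ]), 'rotation': array([ 0.10023277, -0.09907253, -1.55641956])}
```

View pics/side0.png

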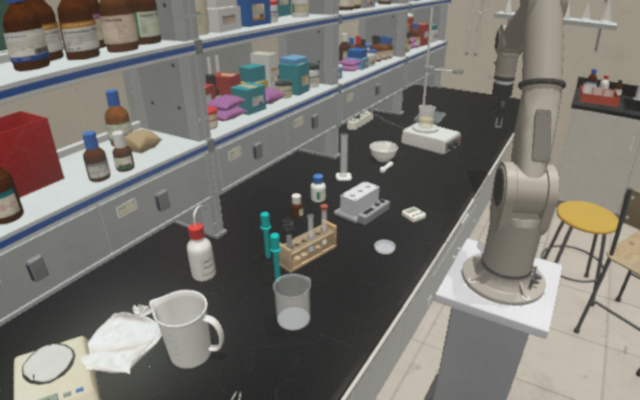

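View pics/top0.png

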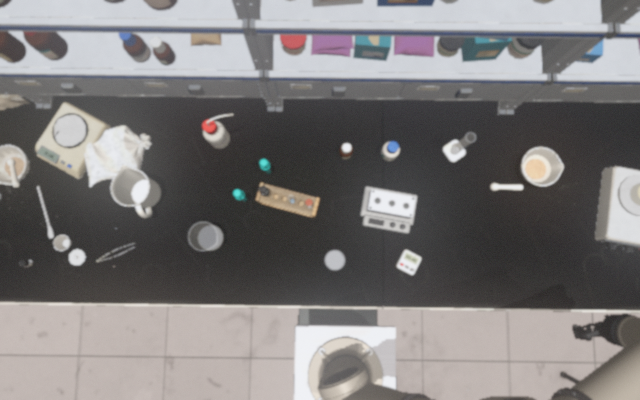

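```bash
cat > h.py <<'E'
import numpy as np, cv2
from scipy.spatial.transform import Rotation as R
from bench import get_obs, grab_frame
def proj(f,P):
    Rw=R.from_rotvec(f["rotation"]).as_matrix(); P=np.atleast_2d(np.asarray(P,float))
    c=(P-f["origin"])@Rw; c=c*[1,-1,-1]
    K=np.array([[f["fx"],0,f["cx"]],[0,f["fy"],f["cy"]],[0,0,1]])
    return cv2.projectPoints(c,np.zeros(3),np.zeros(3),K,f["distortion"])[0][:,0]
def ray(f,uv):
    K=np.array([[f["fx"],0,f["cx"]],[0,f["fy"],f["cy"]],[0,0,1]])
    n=cv2.undistortPoints(np.array([[uv]],float),K,f["distortion"])[0,0]
    d=R.from_rotvec(f["rotation"]).as_matrix()@np.array([n[0],-n[1],-1]); return d/np.linalg.norm(d)
def atz(f,uv,z):
    d=ray(f,uv); return f["origin"]+d*(z-f["origin"][2])/d[2]
def crop(f,name,u0,v0,u1,v1,s):
    cv2.imwrite(f"pics/{name}.png",cv2.resize(f["image"][v0:v1,u0:u1],None,fx=s,fy=s,interpolation=cv2.INTER_CUBIC))
E
python3 - <<'E'
from h import *
s=grab_frame("side");t=grab_frame("top")
crop(s,"s1",245,170,405,290,5); crop(t,"t1",220,140,440,280,3.6)
crop(t,"t2",350,180,425,236,10)
crop(t,"t3",250,175,325,225,10)
E
```

```text
(no output)
```

View pics/s1.png

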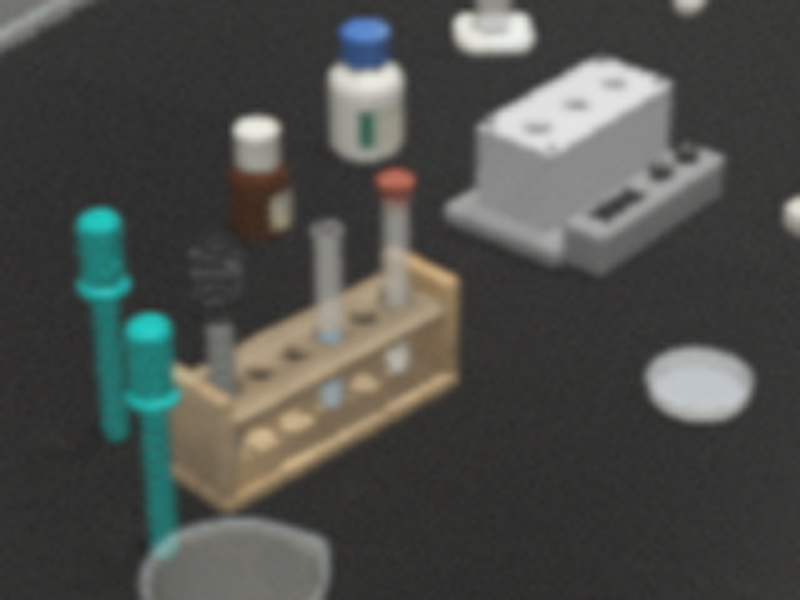

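View pics/t2.png

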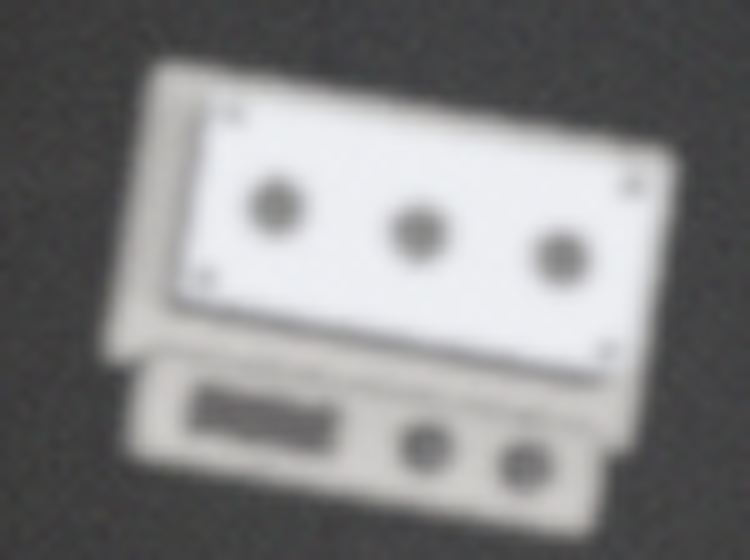

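View pics/t3.png

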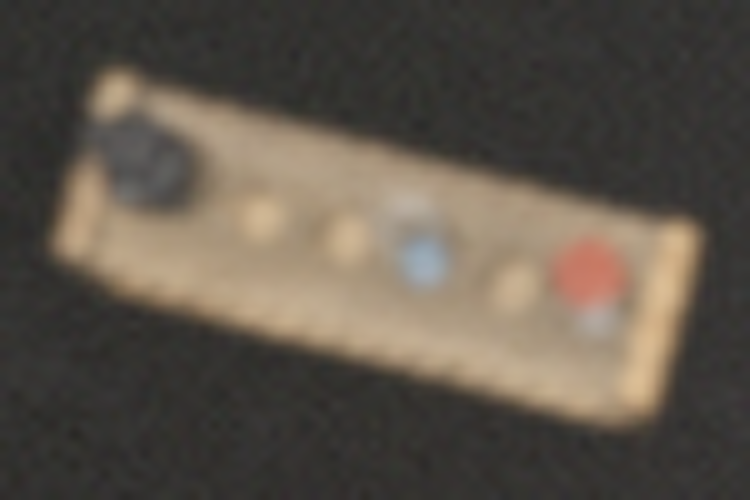

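Candidates for the handle: the black one in the rack at side (288,224) / top (264,191), and turquoise look-alikes at side (265,220) and (275,243). I choose the black one: it is on the shank in the rack's end slot, at the robot's left. The wells are at top (377.5,200.8), (392,203.4) and (406.2,206). Now I'll measure.

```bash
cat > m.py <<'E'
from h import *
from scipy.optimize import least_squares
def cent(f,u,v,r,thr,dark=True):
    g=cv2.cvtColor(f["image"],cv2.COLOR_BGR2GRAY).astype(float)
    ys,xs=np.mgrid[0:400,0:640]; m=np.hypot(xs-u,ys-v)<=r
    w=np.clip((thr-g) if dark else (g-thr),0,None)*m
    return np.array([(w*xs).sum()/w.sum(),(w*ys).sum()/w.sum()])
E
python3 - <<'E'
from m import *
s=grab_frame("side");t=grab_frame("top")
W=[((406.2,205.7),(367.5,186.5)),((391.9,203.2),(360,190.7)),((377.4,200.6),(352.6,195.4))]
obs=[]
for a,b in W:
    ct=cent(t,*a,4.5,185); cs=cent(s,*b,3,170); obs.append((ct,cs)); print(ct,cs,atz(t,ct,.082),atz(s,cs,.082))
def model(p):
    c=np.array([p[0],p[1],.082]); d=np.array([-np.sin(p[2]),np.cos(p[2]),0])
    return np.array([c+k*d*.045 for k in(-1,0,1)])
for use in("t","s","ts"):
    def res(p):
        M=model(p);r=[]
        if "t" in use:r.append(proj(t,M)-[o[0] for o in obs])
        if "s" in use:r.append(proj(s,M)-[o[1] for o in obs])
        return np.concatenate(r).ravel()
    q=least_squares(res,[.55,-.05,-.1]); print(use,q.x,q.fun.round(2)); print(model(q.x))
# handle
g=cv2.cvtColor(t["image"],cv2.COLOR_BGR2GRAY)
hsv=cv2.cvtColor(t["image"],cv2.COLOR_BGR2HSV)
print(g[183:198,255:275])
crop(s,"s2",275,210,345,275,10)
E
```

```text
[405.74545455 205.33454545] [nan nan] [ 0.52519619 -0.1808479   0.082     ] [nan nan nan]
[391.49714286 202.83428571] [nan nan] [ 0.53246216 -0.13674606  0.082     ] [nan nan nan]
[377.14440433 200.15703971] [nan nan] [ 0.5402875  -0.09226004  0.082     ] [nan nan nan]
t [ 0.5326488  -0.13661791 -0.1687023 ] [ 0.04  0.03 -0.04 -0.06 -0.    0.03]
[[ 0.52509315 -0.18097906  0.082     ]
 [ 0.5326488  -0.13661791  0.082     ]
 [ 0.54020444 -0.09225675  0.082     ]]m.py:7: RuntimeWarning: invalid value encountered in scalar divide
  return np.array([(w*xs).sum()/w.sum(),(w*ys).sum()/w.sum()])
Traceback (most recent call last):
ValueError: Residuals are not finite in the initial point.
```

Run:
```python
from m import *
s=grab_frame("side");t=grab_frame("top")
g=cv2.cvtColor(s["image"],cv2.COLOR_BGR2GRAY)
print(g[183:199,346:374])
gt=cv2.cvtColor(t["image"],cv2.COLOR_BGR2GRAY)
print(gt[183:198,255:275])
crop(s,"s2",275,210,345,275,10)
```

```text
[[ 57  57  57  59  56  57  56  56  57  57  60  65  86 116 155 189 206 211
  210 210 212 213 207 191 166 146 125  97]
 [ 55  58  56  56  57  55  58  58  58  60  67  99 146 177 201 216 222 223
  222 221 220 220 218 215 211 204 191 166]
 [ 58  56  56  53  56  58  56  61  69  92 125 160 192 210 219 223 224 224
  221 214 209 206 204 209 218 222 218 212]
 [ 57  57  54  58  57  57  67  91 124 159 189 206 216 222 223 224 225 224
  218 202 186 178 178 188 210 223 225 223]
 [ 57  54  55  59  66  88 125 159 189 206 216 220 222 223 224 224 225 225
  222 210 196 188 188 195 213 223 226 226]
 [ 55  57  59  73 101 150 187 207 217 221 223 223 221 222 221 223 224 226
  225 222 218 214 215 217 221 225 226 223]
 [ 60  66  94 130 163 195 214 221 223 224 222 218 211 209 207 210 217 224
  225 226 225 224 225 225 225 225 220 207]
 [ 88 126 158 190 207 217 222 224 224 224 220 209 193 182 175 182 201 218
  225 226 226 225 225 225 222 217 203 179]
 [158 188 207 217 221 224 224 224 224 225 221 210 193 179 172 177 198 217
  225 226 226 225 222 217 205 187 169 151]
 [207 217 222 223 224 224 225 225 225 226 225 2
[... 1348 characters left out ...]
 155 162
  161 160]
 [ 41  53  70  90 100  92  87  91  92  93  86  84  81  87 103 126 143 155
  161 160]
 [ 53  57  86 113 114  95  83  86  88  84  87  93  92  85  95 115 134 146
  154 155]
 [ 49  70 108 135 131 105  83  80  83  79  89  96  88  81  90 110 129 143
  148 150]
 [ 53  85 129 154 147 120  96  97  94  85  87  88  83  80  98 111 129 141
  143 146]
 [ 58  92 137 161 158 134 115 112 105  94  89  79  76  86 102 119 132 142
  146 147]
 [ 65 103 143 163 159 141 129 120 108  96  86  82  85  96 114 129 141 150
  154 162]
 [ 73 114 152 164 158 148 149 143 133 123 116 112 114 122 130 141 149 154
  157 169]
 [ 87 133 161 164 152 148 157 158 152 147 142 140 142 143 143 148 153 154
  156 168]]
```

View pics/s2.png

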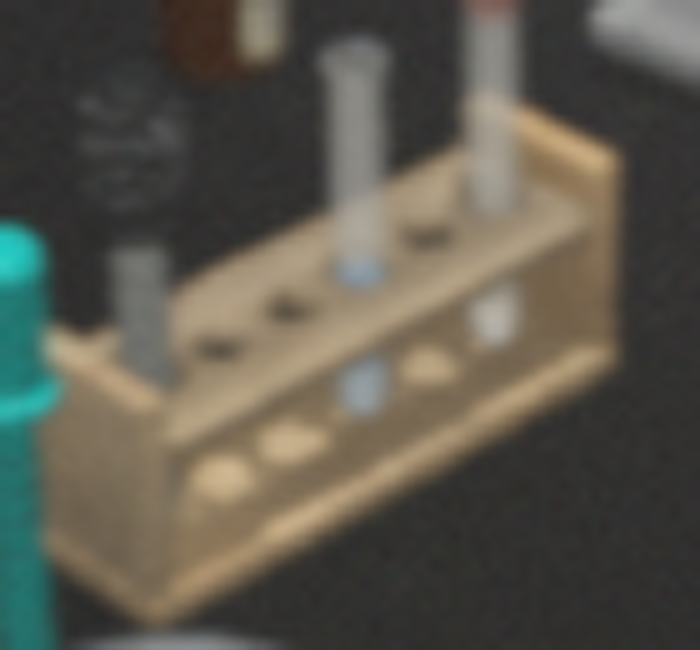

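Run:
```python
from m import *
s=grab_frame("side");t=grab_frame("top")
W=[((405.7,205.3),(367.3,186.2)),((391.5,202.8),(360,190.5)),((377.1,200.2),(351.9,195.3))]
obs=[]
for a,b in W:
    ct=cent(t,*a,4.5,185); cs=cent(s,*b,3.2,216); obs.append((ct,cs)); print(ct,cs)
def model(p):
    c=np.array([p[0],p[1],.082]); d=np.array([-np.sin(p[2]),np.cos(p[2]),0])
    return np.array([c+k*d*.045 for k in(-1,0,1)])
for use in("t","s","ts"):
    def res(p):
        M=model(p);r=[]
        if "t" in use:r.append(proj(t,M)-[o[0] for o in obs])
        if "s" in use:r.append(proj(s,M)-[o[1] for o in obs])
        return np.concatenate(r).ravel()
    q=least_squares(res,[.55,-.1,-.1]); print(use,q.x,q.fun.round(2)); print(model(q.x))
# candidate rack corners from top: outer top corners of end boards (z=.078)
for uv in [(261.0,181.8),(255.3,200.3),(319.5,197.4),(315.2,216.8)]: print(atz(t,uv,.078))
print('handle guess', atz(t,(264,191),.164), atz(t,(263.5,190.5),.142))
# turquoise
for a in [(265,164),(239,194)]: print(atz(t,a,.154))
print(R.from_rotvec(get_obs()["orientation"]).as_matrix().round(3))
```

```text
[405.79297597 205.34935305] [367.40468227 186.22742475]
[391.51456311 202.81553398] [359.80779944 190.46518106]
[377.14711033 200.15936953] [351.96882494 195.18705036]
t [ 0.53265115 -0.13668785 -0.16887733] [ 0.02  0.02 -0.04 -0.04  0.02  0.02]
[[ 0.52508774 -0.18104769  0.082     ]
 [ 0.53265115 -0.13668785  0.082     ]
 [ 0.54021456 -0.09232802  0.082     ]]
s [ 0.5323841  -0.13634463 -0.1703651 ] [-0.01 -0.05  0.02  0.1  -0.01 -0.05]
[[ 0.5247547  -0.18069316  0.082     ]
 [ 0.5323841  -0.13634463  0.082     ]
 [ 0.5400135  -0.0919961   0.082     ]]
ts [ 0.53258908 -0.13665013 -0.16942297] [ 0.    0.05 -0.05 -0.02  0.01  0.03 -0.04 -0.1   0.01  0.05 -0.01 -0.1 ]
[[ 0.52500147 -0.18100583  0.082     ]
 [ 0.53258908 -0.13665013  0.082     ]
 [ 0.54017669 -0.09229443  0.082     ]]
[0.59419452 0.27025071 0.078     ]
[0.53574112 0.2864013  0.078     ]
[0.54725108 0.08675861 0.078     ]
[0.48650421 0.09933919 0.078     ]
handle guess [0.55344514 0.25015842 0.164     ] [0.55796238 0.25423769 0.142     ]
[0.6362181 0.2504761 0.154    ]
[0.5449543  0.32512367 0.154     ]
[[-0.957  0.     0.291]
 [-0.291  0.    -0.957]
 [-0.    -1.    -0.   ]]
```

Run:
```python
from m import *
s=grab_frame("side");t=grab_frame("top")
P=np.array([.558,.2535])
a=np.linspace(0,2*np.pi,60)
def ring(r,z,P): return np.c_[P[0]+r*np.cos(a),P[1]+r*np.sin(a),0*a+z]
for n,f,b,k in(("ho_t",t,(245,170,325,225),9),("ho_s",s,(270,200,340,260),9)):
    im=cv2.resize(f["image"][b[1]:b[3],b[0]:b[2]],None,fx=k,fy=k,interpolation=cv2.INTER_CUBIC)
    im=cv2.convertScaleAbs(im,alpha=1.6,beta=0)
    for r,z,c in((.012,.164,(0,255,0)),(.015,.116,(0,255,255)),(.0078,.062,(255,0,255)),(.012,.122,(0,120,255))):
        uv=(proj(f,ring(r,z,P))-[b[0],b[1]]+.5)*k
        cv2.polylines(im,[uv.astype(int)],True,c,1)
    cv2.imwrite(f"pics/{n}.png",im)
```

```text
(no output)
```

View pics/ho_t.png

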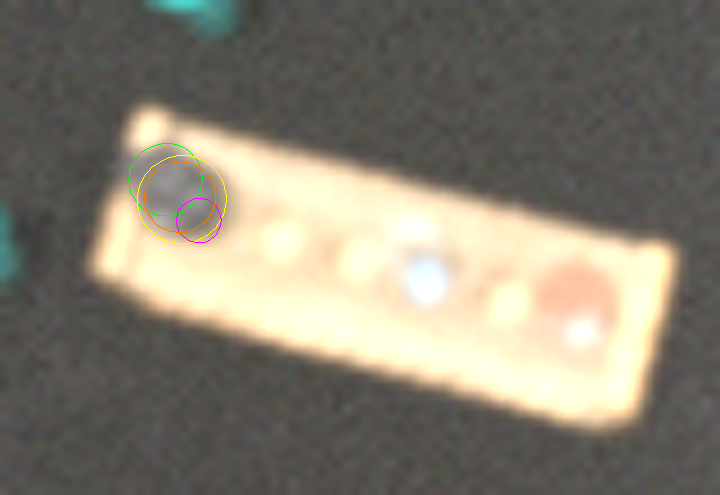

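View pics/ho_s.png

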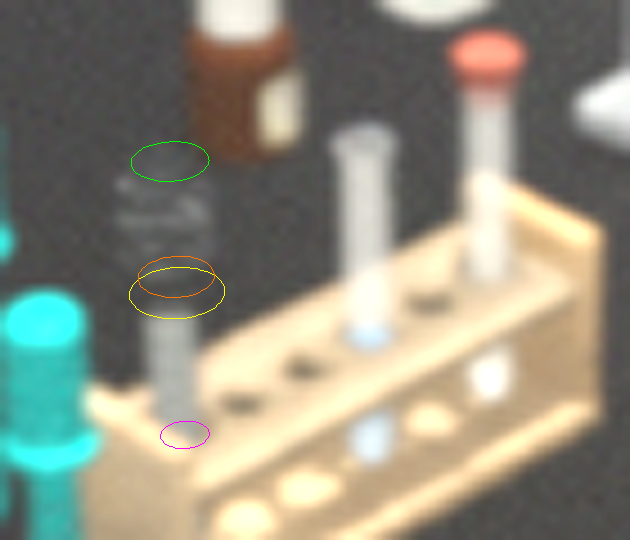

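```bash
cat > go.py <<'E'
from h import *
import sys
# usage: go.py x y z(tcp) [zdir_deg of tool z]
def go(x,y,z,yaw=None):
    o=get_obs(); M=R.from_rotvec(o["orientation"]).as_matrix()
    d=M.T@(np.array([x,y,z])-o["tcp_pos"])*100
    cur=np.degrees(np.arctan2(M[1,2],M[0,2]))
    print("t",round(o["clock"],2),"tcp",o["tcp_pos"].round(4),"shift cm",d.round(2),"|d|",np.linalg.norm(d).round(2),"yaw",cur.round(2),"twist",None if yaw is None else np.round(-np.radians((yaw-cur+180)%360-180),3),"tooly",M[:,1].round(4))
if __name__=="__main__": go(*map(float,sys.argv[1:]))
E
python3 go.py .5 -.3 .404 -45; python3 go.py .559 .253 .404 -14.6
```

```text
t 0.6 tcp [ 0.1968 -0.6457  0.4047] shift cm [-39.08   0.07 -24.23] |d| 45.98 yaw -73.05 twist -0.49 tooly [ 1.e-04 -0.e+00 -1.e+00]
t 0.6 tcp [ 0.1968 -0.6457  0.4047] shift cm [-6.085e+01  7.000e-02 -7.540e+01] |d| 96.89 yaw -73.05 twist -1.02 tooly [ 1.e-04 -0.e+00 -1.e+00]
```

```bash
python3 -m jog '[[[-4.5,0,-2.8],-0.06,-1],[[-9.5,0,-5.9],-0.12,-1],[[-14.5,0,-9],-0.18,-1],[[-19.5,0,-12],-0.24,-1],[[-24.5,0,-15.2],-0.3,-1],[[-29.5,0,-18.3],-0.36,-1],[[-34.5,0,-21.4],-0.42,-1],[[-39,0,-24.2],-0.48,-1]]' 80; python3 go.py .559 .253 .404 -14.6
```

```text
clock: 1.6
tcp_pos: [0.5006, -0.2986, 0.4051]
orientation: [-0.723, 1.764, -1.765]
contact_force: [0.0, -1.8, -0.0]
grip_width: 0.0855
t 1.6 tcp [ 0.5006 -0.2986  0.4051] shift cm [-42.9    0.1  -35.17] |d| 55.47 yaw -45.4 twist -0.537 tooly [ 8.e-04 -3.e-04 -1.e+00]
```

```bash
python3 -m jog '[[[-4.3,0,-3.5],-0.05,-0.06],[[-8.6,0,-7],-0.1,-0.06],[[-13,0,-10.6],-0.16,-0.06],[[-17.3,0,-14.1],-0.21,-0.06],[[-21.6,0,-17.7],-0.27,-0.06],[[-26,0,-21.2],-0.33,-0.06],[[-30.2,0,-24.8],-0.38,-0.06],[[-34.5,0,-28.3],-0.43,-0.06],[[-38.8,0,-31.8],-0.49,-0.06],[[-42.9,0,-35.2],-0.54,-0.06]]' 80; python3 -m jog '[[[0,0,0],0,-0.06],[[0,0,0],0,-0.06]]'; python3 go.py .559 .253 .300 -14.6
python3 - <<'E'
from h import *
s=grab_frame("side");t=grab_frame("top")
crop(s,"s3",245,130,345,270,5); crop(t,"t4",220,140,340,240,6)
E
```

```text
clock: 2.85
tcp_pos: [0.5592, 0.2528, 0.4049]
orientation: [-1.078, 1.393, -1.394]
contact_force: [1.6, -1.0, -0.6]
grip_width: 0.0452
clock: 3.1
tcp_pos: [0.5591, 0.2507, 0.4044]
orientation: [-1.078, 1.395, -1.395]
contact_force: [-0.1, -0.0, -0.4]
grip_width: 0.0455
t 3.1 tcp [0.5591 0.2507 0.4044] shift cm [-0.22 10.44 -0.07] |d| 10.45 yaw -14.63 twist -0.001 tooly [-3.e-04 -8.e-04 -1.e+00]
```

View pics/s3.png

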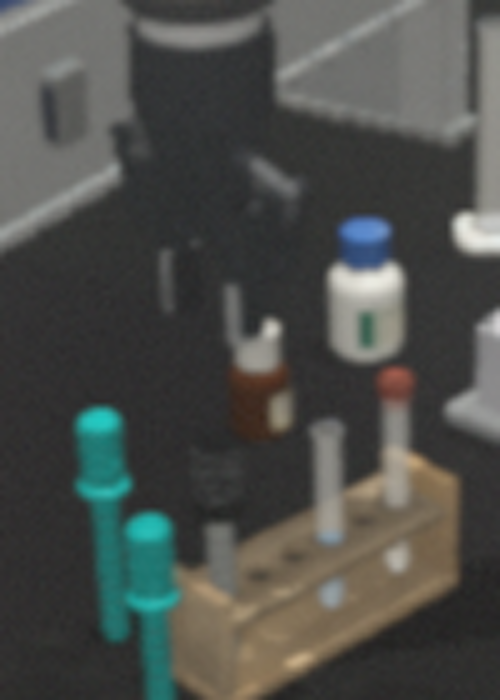

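View pics/t4.png

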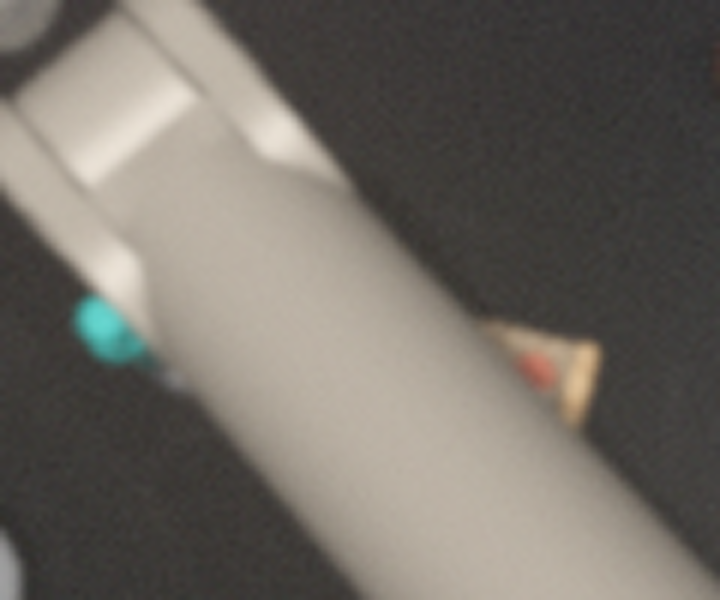

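Run:
```python
from h import *
s=grab_frame("side"); o=get_obs(); p=o["tcp_pos"]
for z in(.24,.142,.1,.062):
    print(z,(proj(s,[p[0],p[1],z])-[245,130]+.5)*5)
for d in(-.0227,.0227):
    M=R.from_rotvec(o["orientation"]).as_matrix(); q=p+M@np.array([0,.173-.007,d]); print((proj(s,q)-[245,130]+.5)*5)
g=cv2.cvtColor(s["image"],cv2.COLOR_BGR2GRAY)
print(g[234:250,280:298])
```

```text
0.24 [[215.18873587 314.39772961]]
0.142 [[223.33064773 469.55285959]]
0.1 [[226.68412766 532.3845857 ]]
0.062 [[229.64868245 587.42696442]]
[[242.78811628 330.38254252]]
[[188.77023892 302.86265183]]
[[ 49  47  46  46  44  47  55  64  66  68  66  58  47  45  46  49  48  48]
 [ 53  48  44  46  45  58  80  98 103 104  98  78  55  46  46  46  50  55]
 [ 55  44  45  48  47  61  86 107 112 112 104  85  60  48  49  58  65  78]
 [ 52  45  48  45  47  57  84 104 113 113 105  87  63  54  62  78  94 101]
 [ 51  48  44  46  45  57  81 102 108 110 105  90  71  74  87  97 105 109]
 [ 55  47  43  47  48  57  83 105 111 113 110  98  90  94 104 109 112 113]
 [ 55  45  46  46  47  55  83 104 112 112 110 103 103 108 111 116 115 118]
 [ 57  49  45  46  48  54  78 101 109 111 109 108 109 111 118 118 118 119]
 [ 73  62  50  49  54  63  85 102 110 112 111 107 108 115 117 116 116 115]
 [ 97  88  71  68  75  89  97 106 111 113 110 108 110 110 107 102 102 101]
 [112 110 102  98 103 107 107 106 108 109 111 109 108 104  95  86  80  81]
 [113 117 123 126 124 121 113 109 111 113 112 110 107 102  95  80  74  74]
 [108 117 137 150 149 142 128 116 111 112 111 108 107 106 100  93  88  91]
 [103 113 127 141 149 152 148 134 121 113 108 106 102 101 102 101  99 101]
 [114 114 118 126 134 146 150 149 142 132 120 108 100  99 101 103 104 105]
 [120 113 114 121 124 131 139 147 150 148 135 119 104 103 102 104 107 113]]
```

```bash
python3 - <<'E'
from h import *
s=grab_frame("side");b=np.array([.559,.2525,.1])
for d in([0,0,0],[.01,0,0],[0,.01,0]): print(proj(s,b+d))
E
python3 go.py .5605 .253 .300 -14.6
```

```text
[[289.36044422 236.52485759]]
[[286.49532004 235.54527567]]
[[287.3297266  238.18666256]]
t 3.3 tcp [0.5595 0.2496 0.4047] shift cm [-3.600e-01  1.047e+01  1.000e-02] |d| 10.48 yaw -14.75 twist -0.003 tooly [ 3.e-04 -9.e-04 -1.e+00]
```

```bash
python3 -m jog '[[[-0.3,2,0],0,-0.06],[[-0.3,5,0],0,-0.06],[[-0.3,8,0],0,-0.06],[[-0.3,9.6,0],0,-0.06],[[-0.3,10.4,0],0,-0.06],[[-0.3,10.4,0],0,-0.06]]'; python3 go.py .5605 .253 .300 -14.6
python3 - <<'E'
from h import *
s=grab_frame("side")
crop(s,"s4",255,180,325,250,8)
E
```

```text
clock: 4.05
tcp_pos: [0.5599, 0.2541, 0.3006]
orientation: [-1.078, 1.395, -1.395]
contact_force: [0.5, -0.4, 0.3]
grip_width: 0.0454
t 4.05 tcp [0.5599 0.2541 0.3006] shift cm [0.09 0.06 0.09] |d| 0.14 yaw -14.61 twist -0.0 tooly [-1.e-04 -0.e+00 -1.e+00]
```

View pics/s4.png

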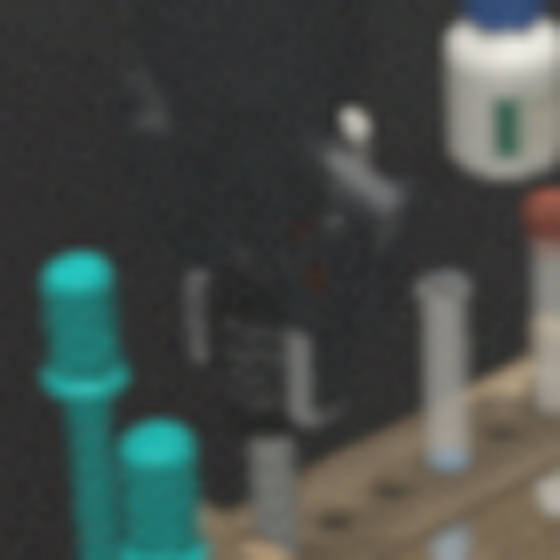

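The fingers straddle the handle: strips at (279,220) and (292,227), with the handle between them at about (286,226). Closing.

```bash
python3 -m jog '[[[0,0,0],0,0.6],[[0,0,0],0,0.6],[[0,0,0],0,0.6],[[0,0,0],0,0.6],[[0,0,0],0,0.6]]' 70
python3 - <<'E'
from h import *
o=get_obs();print(o["contact_force"],o["moment"],o["grip_width"])
E
```

```text
clock: 4.72
tcp_pos: [0.5602, 0.2544, 0.3018]
orientation: [-1.075, 1.394, -1.395]
contact_force: [-0.4, -0.5, 5.9]
grip_width: 0.0223
[-0.37237661 -0.48020953  5.85549957] [-0.11521899  0.08911029 -0.06162795] 0.022265350990450006
```

```bash
python3 -m jog '[[[0,-1,0],0,0.6],[[0,-2.5,0],0,0.6],[[0,-5.5,0],0,0.6],[[0,-9,0],0,0.6],[[0,-13,0],0,0.6],[[0,-16,0],0,0.6],[[0,-17,0],0,0.6],[[0,-17,0],0,0.6],[[0,-17,0],0,0.6]]'
python3 - <<'E'
from h import *
o=get_obs();print(o["contact_force"],o["moment"],o["grip_width"])
s=grab_frame("side");crop(s,"s5",235,90,325,280,3); crop(s,"s6",255,110,325,210,6)
E
python3 go.py .525 -.181 .47 -14.6
```

```text
clock: 5.85
tcp_pos: [0.5596, 0.2537, 0.4691]
orientation: [-1.08, 1.396, -1.395]
contact_force: [0.7, -0.9, -1.7]
grip_width: 0.0223
[ 0.66227907 -0.87923786 -1.65743853] [ 0.03190485 -0.00073386  0.01052173] 0.022327262958055018
t 5.9 tcp [0.5596 0.2538 0.469 ] shift cm [ 4.295e+01 -3.000e-02  7.620e+00] |d| 43.62 yaw -14.61 twist -0.0 tooly [-0.0024 -0.0012 -1.    ]
```

View pics/s6.png

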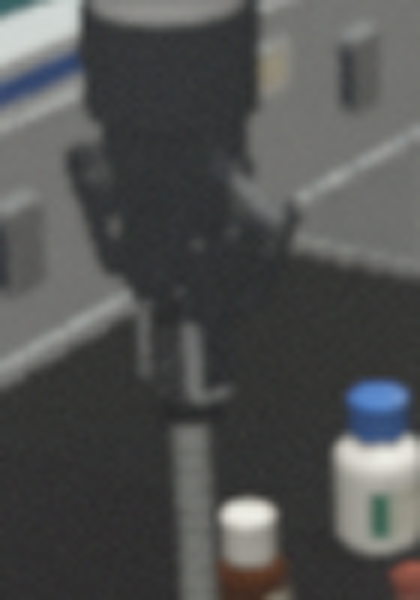

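```bash
python3 -m jog '[[[3,0,0.5],0,0.6],[[8,0,1.4],0,0.6],[[14,0,2.5],0,0.6],[[20,0,3.6],0,0.6],[[26,0,4.6],0,0.6],[[32,0,5.7],0,0.6],[[37.5,0,6.7],0,0.6],[[41.5,3,7.4],0,0.6],[[43,6,7.6],0,0.6],[[43,7,7.6],0,0.6]]'; python3 -m jog '[[[0,0,0],0,0.6],[[0,0,0],0,0.6]]'; python3 go.py .525 -.181 .391 -14.6
python3 - <<'E'
from h import *
s=grab_frame("side");t=grab_frame("top")
o=get_obs();print(o["contact_force"])
crop(s,"s7",335,110,405,215,7); crop(t,"t7",340,160,440,230,7)
E
```

```text
clock: 7.15
tcp_pos: [0.5237, -0.1825, 0.3979]
orientation: [-1.079, 1.401, -1.394]
contact_force: [0.7, 0.4, -0.8]
grip_width: 0.0224
clock: 7.4
tcp_pos: [0.5256, -0.1798, 0.4019]
orientation: [-1.077, 1.392, -1.394]
contact_force: [0.1, -0.3, -1.2]
grip_width: 0.0224
t 7.4 tcp [ 0.5256 -0.1798  0.4019] shift cm [ 0.13  1.09 -0.03] |d| 1.09 yaw -14.49 twist 0.002 tooly [ 0.0019 -0.     -1.    ]
[-0.44798561  0.32917759 -0.670174  ]
```

View pics/s7.png

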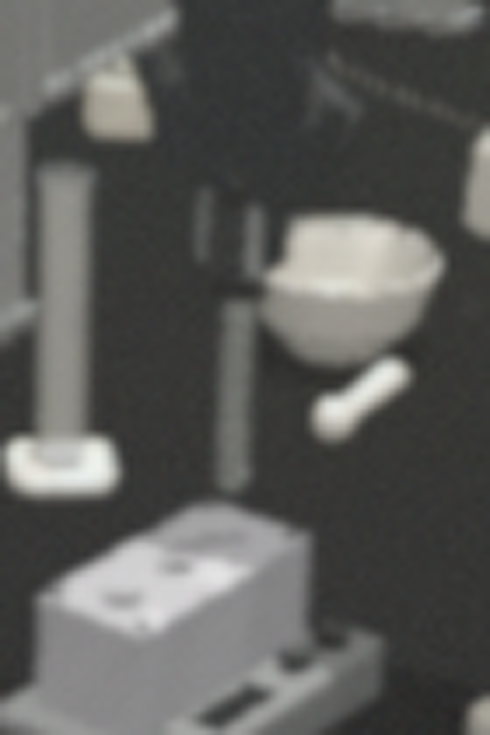

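View pics/t7.png

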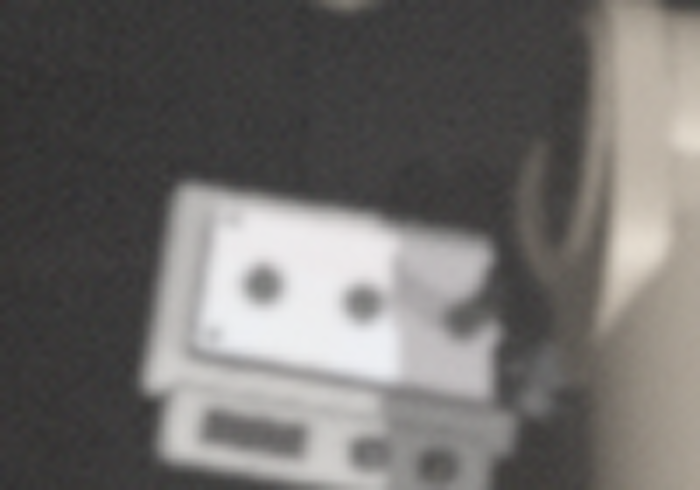

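```bash
cat > sh.py <<'E'
from m import *
def shank(f,v0,v1,uguess,w=7):
    g=cv2.cvtColor(f["image"],cv2.COLOR_BGR2GRAY).astype(float); out=[]
    for v in range(v0,v1+1):
        xs=np.arange(int(uguess)-w,int(uguess)+w+1); r=g[v,xs]; b=np.median(np.r_[r[:3],r[-3:]])
        q=np.clip(r-b-8,0,None); out.append((q@xs/q.sum(),v,r.max()))
    return np.array(out)
E
python3 - <<'E'
from sh import *
s=grab_frame("side"); o=get_obs();p=o["tcp_pos"];print(p)
S=shank(s,154,179,368.5); print(S[:, :2].round(2).tolist())
M=R.from_rotvec(o["orientation"]).as_matrix()
top=p+M@[0,.291-.1,0]; tip=p+M@[0,.291,0]
zs=[proj(s,[p[0],p[1],p[2]-.291+h])[0].round(2) for h in (.1,.08,.06,.04,.02,0)]; print(zs)
for d in([.01,0,0],[0,.01,0]): print((proj(s,np.r_[p[:2],.12]+d)-proj(s,np.r_[p[:2],.12])).round(2))
g=cv2.cvtColor(s["image"],cv2.COLOR_BGR2GRAY); print(g[174:186,362:376])
E
```

```text
[ 0.5253432  -0.18042415  0.40180322]
[[372.55, 154.0], [372.11, 155.0], [371.46, 156.0], [370.35, 157.0], [369.38, 158.0], [368.64, 159.0], [368.41, 160.0], [368.4, 161.0], [368.39, 162.0], [368.4, 163.0], [368.32, 164.0], [368.29, 165.0], [368.16, 166.0], [368.05, 167.0], [367.98, 168.0], [367.98, 169.0], [367.91, 170.0], [367.87, 171.0], [367.86, 172.0], [367.87, 173.0], [367.77, 174.0], [367.79, 175.0], [367.77, 176.0], [367.81, 177.0], [367.72, 178.0], [367.69, 179.0]]
[array([368.7, 152.6]), array([368.47, 157.98]), array([368.23, 163.3 ]), array([368.  , 168.56]), array([367.77, 173.75]), array([367.54, 178.89])]
[[-2.54 -0.62]]
[[-1.26  1.05]]
[[ 53  56  56  69  95 109 114 105  84  61  56  55  56  54]
 [ 52  56  56  69  93 109 114 106  84  61  55  56  53  54]
 [ 54  55  58  70  96 110 112 107  85  61  58  56  57  54]
 [ 51  53  57  68  92 110 113 106  83  61  55  56  54  56]
 [ 52  54  56  67  93 109 113 101  78  59  53  53  54  55]
 [ 53  55  56  62  83 101 103  89  69  54  55  56  55  55]
 [ 56  57  59  66  70  77  79  69  59  55  52  54  55  53]
 [ 68  78  82  88  87  83  73  62  56  54  54  54  54  55]
 [108 121 123 127 130 126 113  91  73  66  59  57  55  55]
 [149 152 153 153 157 155 149 137 118 101  89  74  63  60]
 [163 163 164 163 162 164 161 158 152 147 135 118 101  89]
 [164 161 161 160 160 160 157 158 161 162 159 153 145 130]]
```

```bash
python3 -m jog '[[[0.05,0.8,0],0,0.6],[[0.05,1.6,0],0,0.6],[[0.05,2.4,0],0,0.6],[[0.05,2.9,0],0,0.6],[[0.05,3.3,0],0,0.6],[[0.05,3.3,0],0,0.6]]'
python3 - <<'E'
from h import *
for i in range(1):
    o=get_obs();print(o["contact_force"],o["moment"],o["tcp_pos"])
s=grab_frame("side");print(get_obs()["contact_force"]);crop(s,"s8",335,130,405,215,7)
E
```

```text
clock: 8.3
tcp_pos: [0.5249, -0.1817, 0.3675]
orientation: [-1.077, 1.395, -1.394]
contact_force: [0.0, -0.0, -1.3]
grip_width: 0.0221
[ 0.04161262 -0.04480688 -1.28014406] [-0.01076953 -0.11800106  0.00836551] [ 0.52485059 -0.18169114  0.36749053]
[-0.53595601  0.65955499 -0.89260203]
```

View pics/s8.png

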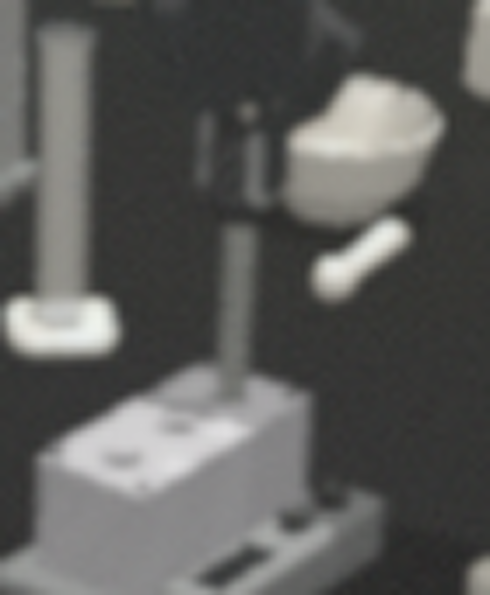

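The tip has entered well_0 at side (368,186) with no contact force. Next, down to about 20 mm.

```bash
python3 -m jog '[[[0,0.3,0],0,0.6],[[0,0.6,0],0,0.6],[[0,0.9,0],0,0.6],[[0,1.2,0],0,0.6],[[0,1.4,0],0,0.6],[[0,1.4,0],0,0.6]]'
python3 - <<'E'
from h import *
o=get_obs();print(o["contact_force"],o["moment"],o["tcp_pos"])
E
```

```text
clock: 9.1
tcp_pos: [0.5249, -0.1817, 0.3536]
orientation: [-1.077, 1.394, -1.395]
contact_force: [0.1, -0.8, 1.1]
grip_width: 0.0223
[ 0.14458315 -0.82847712  1.08285317] [-0.04533301 -0.30914781  0.02396365] [ 0.52487863 -0.18168956  0.35358696]
```

```bash
python3 -m jog '[[[0,0.1,0],0,0.6],[[0,0.2,0],0,0.6],[[0,0.3,0],0,0.6],[[0,0.4,0],0,0.6]]'; python3 -m jog '[[[0,0.1,0],0,0.6],[[0,0.1,0],0,0.6]]'
```

```text
clock: 9.6
tcp_pos: [0.5249, -0.1817, 0.3498]
orientation: [-1.077, 1.394, -1.395]
contact_force: [1.6, -0.2, 3.4]
grip_width: 0.0227
clock: 9.85
tcp_pos: [0.5249, -0.1817, 0.3487]
orientation: [-1.077, 1.394, -1.395]
contact_force: [1.4, -0.7, 3.1]
grip_width: 0.022
```

```bash
python3 -m jog '[[[0,0.2,0],0,0.6],[[0,0.2,0],0,0.6]]'
python3 - <<'E'
from h import *
o=get_obs();print(o["contact_force"],o["moment"],o["tcp_pos"])
E
```

```text
clock: 10.1
tcp_pos: [0.5248, -0.1817, 0.3465]
orientation: [-1.077, 1.394, -1.395]
contact_force: [2.4, 0.1, 1.4]
grip_width: 0.0222
[2.36921247 0.13522773 1.38303017] [-0.10607883 -0.57404606  0.0452539 ] [ 0.52482537 -0.18169408  0.3465431 ]
```

```bash
python3 -m jog '[[[0,0.2,0.1],0,0.6],[[0,0.4,0.1],0,0.6],[[0,0.55,0.1],0,0.6],[[0,0.55,0.1],0,0.6]]'
python3 - <<'E'
from h import *
o=get_obs();print(o["contact_force"],o["moment"],o["tcp_pos"])
E
```

```text
clock: 10.6
tcp_pos: [0.5254, -0.1819, 0.3407]
orientation: [-1.078, 1.395, -1.394]
contact_force: [0.3, -0.4, -0.3]
grip_width: 0.0224
[ 0.27900017 -0.39004059 -0.25553001] [ 0.00931719 -0.10372549 -0.02159572] [ 0.52544605 -0.18185605  0.34067911]
```

```bash
python3 -m jog '[[[0,0.1,0.05],0,0.6],[[0,0.2,0.05],0,0.6],[[0,0.3,0.05],0,0.6]]'; python3 -m jog '[[[0,0.1,0],0,0.6],[[0,0.1,0],0,0.6]]'
```

```text
clock: 10.98
tcp_pos: [0.5259, -0.182, 0.3379]
orientation: [-1.078, 1.396, -1.394]
contact_force: [-2.5, 0.4, 2.3]
grip_width: 0.0227
clock: 11.22
tcp_pos: [0.5262, -0.1821, 0.3369]
orientation: [-1.078, 1.394, -1.394]
contact_force: [-0.6, -0.1, -1.2]
grip_width: 0.0222
```

```bash
python3 -m jog '[[[0,0.1,0],0,0.6],[[0,0.2,0],0,0.6],[[0,0.3,0],0,0.6]]';python3 -m jog '[[[0,0.1,-0.05],0,0.6],[[0,0.1,-0.05],0,0.6]]'
python3 - <<'E'
from h import *
s=grab_frame("side");crop(s,"s9",335,130,405,215,7)
E
```

```text
clock: 11.6
tcp_pos: [0.5264, -0.1821, 0.3343]
orientation: [-1.077, 1.394, -1.395]
contact_force: [-0.5, 0.8, 2.7]
grip_width: 0.0218
clock: 11.85
tcp_pos: [0.526, -0.182, 0.3333]
orientation: [-1.077, 1.394, -1.395]
contact_force: [0.6, 0.0, 1.2]
grip_width: 0.022
```

View pics/s9.png

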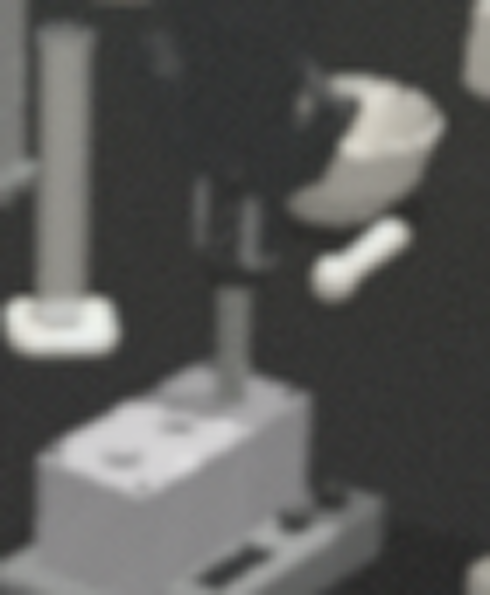

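Well_0 has gone past 34 mm, so it looks clear. On to the stop.

```bash
python3 -m jog '[[[0,0.2,0],0,0.6],[[0,0.4,0],0,0.6],[[0,0.6,0],0,0.6],[[0,0.8,0],0,0.6]]'; python3 -m jog '[[[0,0.1,0],0,0.6],[[0,0.2,0],0,0.6]]'; python3 -m jog '[[[0,0.1,0],0,0.6],[[0,0.1,0],0,0.6]]'
```

```text
clock: 12.4
tcp_pos: [0.5259, -0.182, 0.3252]
orientation: [-1.077, 1.394, -1.395]
contact_force: [1.7, -0.1, 2.3]
grip_width: 0.0221
clock: 12.65
tcp_pos: [0.526, -0.182, 0.3235]
orientation: [-1.077, 1.394, -1.395]
contact_force: [0.2, -0.2, 6.2]
grip_width: 0.022
clock: 12.9
tcp_pos: [0.526, -0.1819, 0.3229]
orientation: [-1.077, 1.394, -1.395]
contact_force: [0.2, -0.4, 7.4]
grip_width: 0.0224
```

```bash
python3 -m jog '[[[0,0.1,0],0,0.6],[[0,0.1,0],0,0.6],[[0,0.1,0],0,0.6]]'
python3 - <<'E'
from h import *
o=get_obs();print(o["contact_force"],o["tcp_pos"])
s=grab_frame("side");crop(s,"s10",335,130,405,215,7)
E
```

```text
clock: 13.28
tcp_pos: [0.526, -0.1819, 0.3222]
orientation: [-1.077, 1.394, -1.395]
contact_force: [0.2, -0.4, 8.9]
grip_width: 0.0225
[ 0.17914761 -0.38338799  8.90874231] [ 0.52603409 -0.18191241  0.32216328]
```

View pics/s10.png

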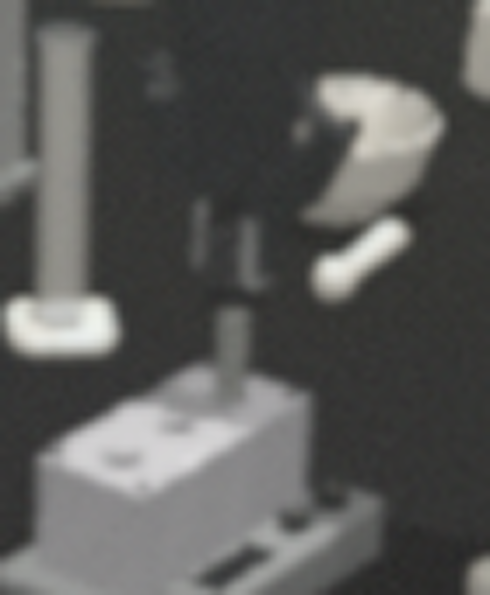

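```bash
python3 -m jog '[[[0,-0.5,0],0,0.6],[[0,-1.5,0],0,0.6],[[0,-3,0],0,0.6],[[0,-4.5,0],0,0.6],[[0,-6,0],0,0.6],[[0,-6.6,0],0,0.6],[[0,-6.6,0],0,0.6]]'; python3 go.py .5334 -.1376 .387 -14.6;  python3 - <<'E'
from h import *
s=grab_frame("side");crop(s,"s11",335,130,405,215,7)
E
```

```text
clock: 14.2
tcp_pos: [0.5257, -0.1819, 0.3877]
orientation: [-1.077, 1.394, -1.395]
contact_force: [-0.6, 0.7, -2.2]
grip_width: 0.0222
t 14.2 tcp [ 0.5257 -0.1819  0.3877] shift cm [-4.48  0.07 -0.37] |d| 4.5 yaw -14.62 twist -0.0 tooly [ 6.e-04 -3.e-04 -1.e+00]
```

View pics/s11.png

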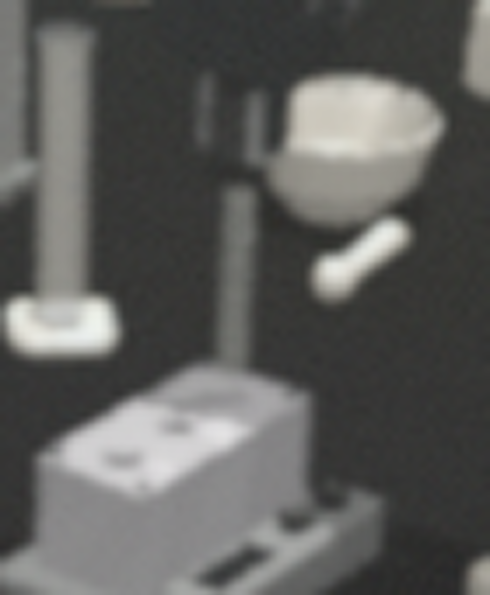

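The rod is out of well_0, with its tip at side (368,182). Moving to well_1.

```bash
python3 -m jog '[[[-1.5,0,-0.1],0,0.6],[[-3,0,-0.25],0,0.6],[[-4,0,-0.33],0,0.6],[[-4.5,0,-0.37],0,0.6],[[-4.5,0,-0.37],0,0.6],[[-4.5,0,-0.37],0,0.6]]'; python3 go.py .5334 -.1376 .370 -14.6;  python3 - <<'E'
from sh import *
s=grab_frame("side");crop(s,"s12",335,130,405,215,7);o=get_obs();p=o["tcp_pos"]
S=shank(s,163,182,361); print(S[::3,:2].round(2).tolist())
print([proj(s,[p[0],p[1],p[2]-.292+h])[0].round(2).tolist() for h in (.1,.08,.06,.04,.02,0)])
E
```

```text
clock: 15.0
tcp_pos: [0.5334, -0.138, 0.3872]
orientation: [-1.077, 1.395, -1.395]
contact_force: [0.6, 0.3, -2.1]
grip_width: 0.0226
t 15.0 tcp [ 0.5334 -0.138   0.3872] shift cm [-0.04  1.72 -0.01] |d| 1.72 yaw -14.65 twist -0.001 tooly [-1.e-04 -3.e-04 -1.e+00]
[[360.94, 163.0], [360.9, 166.0], [360.92, 169.0], [360.63, 172.0], [360.88, 175.0], [360.47, 178.0], [362.59, 181.0]]
[[360.86, 160.53], [360.67, 165.94], [360.48, 171.29], [360.29, 176.58], [360.1, 181.8], [359.91, 186.95]]
```

View pics/s12.png

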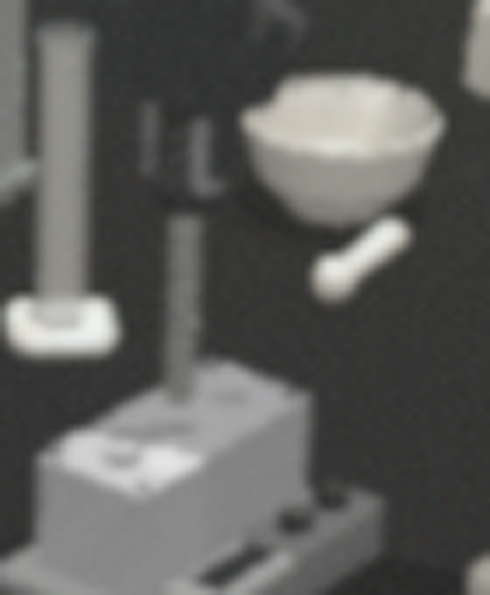

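```bash
python3 -m jog '[[[0,0.6,0],0,0.6],[[0,1.2,0],0,0.6],[[0,1.6,0],0,0.6],[[0,1.8,0],0,0.6]]'; python3 -m jog '[[[0,0.3,0],0,0.6],[[0,0.6,0],0,0.6],[[0,0.9,0],0,0.6],[[0,1.2,0],0,0.6],[[0,1.4,0],0,0.6],[[0,1.4,0],0,0.6]]'
```

```text
clock: 15.55
tcp_pos: [0.5334, -0.1374, 0.3687]
orientation: [-1.078, 1.395, -1.394]
contact_force: [0.2, -0.5, -0.4]
grip_width: 0.0224
clock: 16.3
tcp_pos: [0.5336, -0.1375, 0.355]
orientation: [-1.077, 1.394, -1.395]
contact_force: [0.5, 0.9, -0.2]
grip_width: 0.0222
```

```bash
python3 -m jog '[[[0,0.1,0],0,0.6],[[0,0.2,0],0,0.6],[[0,0.3,0],0,0.6]]';  python3 -m jog '[[[0,0.1,0],0,0.6],[[0,0.2,0],0,0.6],[[0,0.2,0],0,0.6]]'
```

```text
clock: 16.68
tcp_pos: [0.5335, -0.1374, 0.3522]
orientation: [-1.077, 1.394, -1.395]
contact_force: [-0.1, 0.2, 1.7]
grip_width: 0.0223
clock: 17.05
tcp_pos: [0.5337, -0.1374, 0.3509]
orientation: [-1.077, 1.394, -1.395]
contact_force: [-1.9, 0.2, 7.6]
grip_width: 0.0223
```

```bash
python3 -m jog '[[[0,0.1,0],0,0.6],[[0,0.1,0],0,0.6],[[0,0.1,0],0,0.6]]'
python3 - <<'E'
from h import *
s=grab_frame("side");crop(s,"s13",335,130,405,215,7);o=get_obs();print(o["contact_force"],o["tcp_pos"])
E
```

```text
clock: 17.42
tcp_pos: [0.5337, -0.1374, 0.3502]
orientation: [-1.077, 1.394, -1.395]
contact_force: [-1.4, 0.3, 8.6]
grip_width: 0.0221
[-2.2449992   0.65677996  8.58389154] [ 0.53373521 -0.137387    0.35015304]
```

View pics/s13.png

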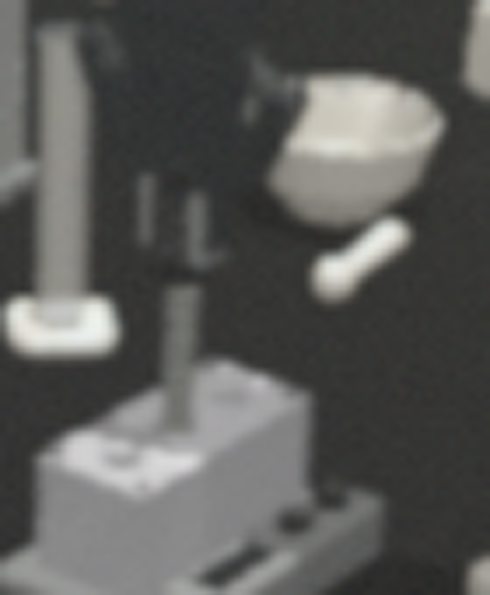

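```bash
python3 -m jog '[[[0,-0.5,0],0,0.6],[[0,-1.5,0],0,0.6],[[0,-2.8,0],0,0.6],[[0,-3.8,0],0,0.6],[[0,-3.8,0],0,0.6]]'; python3 go.py .5408 -.0932 .387 -14.6
```

```text
clock: 18.1
tcp_pos: [0.5338, -0.1375, 0.3883]
orientation: [-1.076, 1.393, -1.396]
contact_force: [-0.4, 0.4, -1.9]
grip_width: 0.0223
t 18.1 tcp [ 0.5338 -0.1375  0.3883] shift cm [-4.46  0.13 -0.44] |d| 4.48 yaw -14.62 twist -0.0 tooly [ 2.e-03 -5.e-04 -1.e+00]
```

```bash
python3 -m jog '[[[-1.5,0,-0.15],0,0.6],[[-3,0,-0.3],0,0.6],[[-4,0,-0.4],0,0.6],[[-4.45,0,-0.44],0,0.6],[[-4.45,0,-0.44],0,0.6],[[-4.45,0,-0.44],0,0.6]]'; python3 go.py .5408 -.0932 .370 -14.6;  python3 - <<'E'
from sh import *
s=grab_frame("side");crop(s,"s14",335,130,405,215,7)
E
```

```text
clock: 18.85
tcp_pos: [0.5404, -0.0938, 0.3871]
orientation: [-1.077, 1.395, -1.395]
contact_force: [0.1, -0.1, -0.8]
grip_width: 0.0223
t 18.85 tcp [ 0.5404 -0.0938  0.3871] shift cm [-0.07  1.71  0.02] |d| 1.72 yaw -14.65 twist -0.001 tooly [-1.e-04 -3.e-04 -1.e+00]
```

View pics/s14.png

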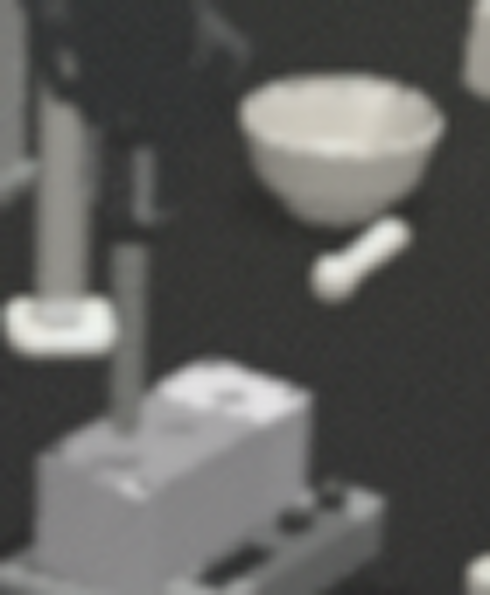

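The rod is above well_2, tip at side (353,191). Lowering.

```bash
python3 -m jog '[[[-0.05,0.6,0],0,0.6],[[-0.05,1.2,0],0,0.6],[[-0.05,1.6,0],0,0.6],[[-0.05,1.8,0],0,0.6]]'; python3 -m jog '[[[0,0.3,0],0,0.6],[[0,0.6,0],0,0.6],[[0,0.9,0],0,0.6],[[0,1.2,0],0,0.6],[[0,1.4,0],0,0.6],[[0,1.4,0],0,0.6]]'; python3 -m jog '[[[0,0.1,0],0,0.6],[[0,0.2,0],0,0.6],[[0,0.3,0],0,0.6]]';  python3 -m jog '[[[0,0.1,0],0,0.6],[[0,0.2,0],0,0.6],[[0,0.2,0],0,0.6]]'
```

```text
clock: 19.4
tcp_pos: [0.5405, -0.0928, 0.3687]
orientation: [-1.078, 1.395, -1.394]
contact_force: [1.2, 0.3, -1.1]
grip_width: 0.0223
clock: 20.15
tcp_pos: [0.5407, -0.0928, 0.355]
orientation: [-1.077, 1.394, -1.395]
contact_force: [0.1, -0.8, -0.6]
grip_width: 0.0225
clock: 20.52
tcp_pos: [0.5406, -0.0928, 0.3523]
orientation: [-1.077, 1.394, -1.395]
contact_force: [0.4, -0.2, 1.5]
grip_width: 0.0227
clock: 20.9
tcp_pos: [0.5406, -0.0928, 0.3501]
orientation: [-1.077, 1.394, -1.395]
contact_force: [0.0, 0.1, 1.7]
grip_width: 0.0222
```

```bash
python3 -m jog '[[[0,0.2,0],0,0.6],[[0,0.4,0],0,0.6],[[0,0.6,0],0,0.6],[[0,0.75,0],0,0.6],[[0,0.75,0],0,0.6]]'; python3 -m jog '[[[0,0.1,0],0,0.6],[[0,0.2,0],0,0.6],[[0,0.3,0],0,0.6]]'; python3 -m jog '[[[0,0.1,0],0,0.6],[[0,0.1,0],0,0.6]]'
```

```text
clock: 21.52
tcp_pos: [0.5406, -0.0928, 0.3425]
orientation: [-1.078, 1.395, -1.394]
contact_force: [0.6, -0.6, 0.3]
grip_width: 0.022
clock: 21.9
tcp_pos: [0.5406, -0.0928, 0.3398]
orientation: [-1.077, 1.394, -1.395]
contact_force: [0.3, -0.7, 5.7]
grip_width: 0.0223
clock: 22.15
tcp_pos: [0.5407, -0.0927, 0.3392]
orientation: [-1.077, 1.394, -1.395]
contact_force: [-0.8, -0.2, 6.8]
grip_width: 0.0222
```

```bash
python3 -m jog '[[[0,0.1,0],0,0.6],[[0,0.15,0],0,0.6],[[0,0.15,0],0,0.6]]'
python3 - <<'E'
from h import *
s=grab_frame("side");crop(s,"s15",335,130,405,215,7);o=get_obs();print(o["contact_force"],o["tcp_pos"])
E
```

```text
clock: 22.52
tcp_pos: [0.5408, -0.0927, 0.3381]
orientation: [-1.077, 1.394, -1.395]
contact_force: [-0.3, -0.6, 9.0]
grip_width: 0.0222
[-0.86765608 -1.02489824  9.0349385 ] [ 0.54076866 -0.09268646  0.33804691]
```

View pics/s15.png

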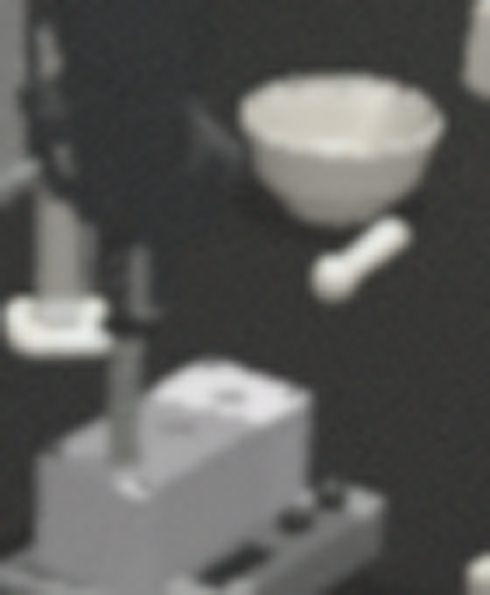

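The readings are well_0 50 mm (clear), well_1 22 mm and well_2 34 mm. Back to well_0.

```bash
python3 -m jog '[[[0,-0.5,0],0,0.6],[[0,-1.5,0],0,0.6],[[0,-3,0],0,0.6],[[0,-4.5,0],0,0.6],[[0,-5.1,0],0,0.6],[[0,-5.1,0],0,0.6]]'; python3 go.py .5258 -.1819 .387 -14.6
```

```text
clock: 23.32
tcp_pos: [0.5406, -0.0928, 0.3888]
orientation: [-1.077, 1.394, -1.395]
contact_force: [0.5, 0.1, -1.5]
grip_width: 0.0222
t 23.32 tcp [ 0.5406 -0.0928  0.3888] shift cm [9.   0.18 0.82] |d| 9.04 yaw -14.61 twist -0.0 tooly [ 9.e-04 -3.e-04 -1.e+00]
```

```bash
python3 -m jog '[[[1.5,0,0.15],0,0.6],[[4,0,0.36],0,0.6],[[6.5,0,0.6],0,0.6],[[8.3,0,0.75],0,0.6],[[9,0,0.82],0,0.6],[[9,0,0.82],0,0.6],[[9,0,0.82],0,0.6]]'; python3 go.py .5258 -.1819 .370 -14.6;  python3 - <<'E'
from sh import *
s=grab_frame("side");crop(s,"s16",335,130,405,215,7)
E
```

```text
clock: 24.2
tcp_pos: [0.5261, -0.1809, 0.3882]
orientation: [-1.078, 1.394, -1.393]
contact_force: [0.3, -0.0, -2.5]
grip_width: 0.022
t 24.2 tcp [ 0.5261 -0.1809  0.3882] shift cm [ 0.1   1.82 -0.  ] |d| 1.82 yaw -14.52 twist 0.001 tooly [ 1.e-04  6.e-04 -1.e+00]
```

View pics/s16.png

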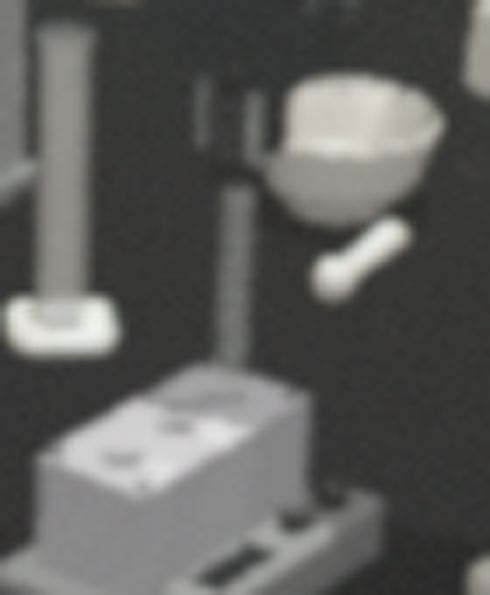

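```bash
python3 -m jog '[[[0.05,0.6,0],0,0.6],[[0.05,1.2,0],0,0.6],[[0.05,1.6,0],0,0.6],[[0.05,1.9,0],0,0.6]]'; python3 -m jog '[[[0,0.4,0],0,0.6],[[0,0.9,0],0,0.6],[[0,1.5,0],0,0.6],[[0,2.1,0],0,0.6],[[0,2.7,0],0,0.6],[[0,3.3,0],0,0.6],[[0,3.9,0],0,0.6],[[0,4.2,0],0,0.6],[[0,4.2,0],0,0.6]]'
```

```text
clock: 24.75
tcp_pos: [0.5257, -0.1824, 0.3688]
orientation: [-1.078, 1.395, -1.394]
contact_force: [0.3, -0.3, -1.1]
grip_width: 0.0219
clock: 25.88
tcp_pos: [0.5257, -0.1824, 0.327]
orientation: [-1.078, 1.395, -1.394]
contact_force: [0.3, 0.2, -1.9]
grip_width: 0.0223
```

```bash
python3 -m jog '[[[0,0.15,0],0,0.6],[[0,0.3,0],0,0.6],[[0,0.3,0],0,0.6]]'; python3 -m jog '[[[0,0.1,0],0,0.6],[[0,0.1,0],0,0.6]]'
```

```text
clock: 26.25
tcp_pos: [0.5257, -0.1824, 0.3242]
orientation: [-1.078, 1.395, -1.395]
contact_force: [0.2, 0.7, -0.8]
grip_width: 0.0222
clock: 26.5
tcp_pos: [0.5259, -0.1824, 0.3239]
orientation: [-1.077, 1.394, -1.395]
contact_force: [-0.7, -0.7, 3.8]
grip_width: 0.0221
```

```bash
python3 -m jog '[[[0,0,0],0,0.3],[[0,0,0],0,0.2],[[0,0,0],0,-0.2],[[0,0,0],0,-0.5],[[0,0,0],0,-0.5]]'
python3 - <<'E'
from sh import *
s=grab_frame("side");crop(s,"s17",335,130,405,215,7)
E
```

```text
clock: 27.12
tcp_pos: [0.5257, -0.1824, 0.3232]
orientation: [-1.078, 1.394, -1.395]
contact_force: [0.5, -0.4, 0.3]
grip_width: 0.064
```

View pics/s17.png

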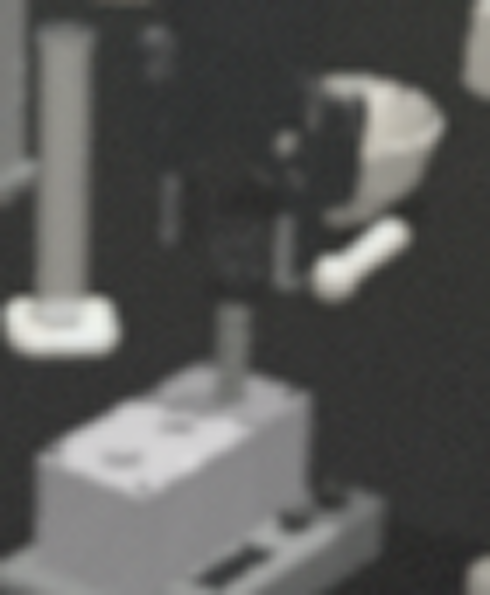

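Released, and the fingers are clear on both sides. Retreating upward.

```bash
python3 -m jog '[[[0,-1,0],0,-0.5],[[0,-3,0],0,-0.5],[[0,-6,0],0,-0.5],[[0,-10,0],0,-0.5],[[0,-14,0],0,-0.5],[[0,-16,0],0,-0.5],[[0,-16,0],0,-0.5]]'; python3 -m jog '[[[3,0,0],0,-0.5],[[8,0,0],0,-0.5],[[14,0,0],0,-0.5],[[19,0,0],0,-0.5],[[22,0,0],0,-0.5],[[22,0,0],0,-0.5]]'
python3 - <<'E'
from sh import *
s=grab_frame("side");t=grab_frame("top")
p=np.array([.5257,-.1822])
for h in(0,.01,.03,.05,.056,.060,.102): print(h,proj(s,[*p,.082+h])[0].round(2),proj(t,[*p,.082+h])[0].round(2))
crop(s,"s18",335,110,405,215,7);crop(t,"t18",350,170,430,230,9)
g=cv2.cvtColor(s["image"],cv2.COLOR_BGR2GRAY);print(g[156:190,360:378])
cv2.imwrite("pics/side_end.png",s["image"])
E
```

```text
clock: 28.05
tcp_pos: [0.526, -0.1823, 0.4854]
orientation: [-1.075, 1.391, -1.397]
contact_force: [0.4, -0.6, -0.8]
grip_width: 0.0642
clock: 28.8
tcp_pos: [0.4684, -0.3981, 0.4814]
orientation: [-1.077, 1.401, -1.397]
contact_force: [-0.3, 0.9, -0.9]
grip_width: 0.0641
0 [367.34 185.96] [406.18 205.18]
0.01 [367.45 183.44] [406.74 204.82]
0.03 [367.68 178.37] [407.87 204.1 ]
0.05 [367.91 173.24] [409.04 203.36]
0.056 [367.98 171.69] [409.4  203.13]
0.06 [368.03 170.65] [409.63 202.98]
0.102 [368.52 159.61] [412.22 201.33]
[[ 58  58  56  58  57  56  55  58  57  52  50  53  68  95 118 131 138 142]
 [ 60  57  55  58  56  57  57  55  54  49  50  51  52  67  94 113 127 136]
 [ 59  56  56  58  59  57  56  58  58  56  53  52  52  53  67  88 111 125]
 [ 55  57  57  57  57  57  58  59  63  61  57  57  51  50  52  69  94 114]
 [ 57  57  56  59  59  57  63  63  66  67  62  60  55  51  50  53  73  95]
 [ 56  57  58  57  58  60  68  68  67  65  65  64  60  54  51  47  57  68]
 [ 56  56  58  58  57  57  65  68  65  61  64  67  67  60  52  50  51  53]
 [ 58  57  56  57  57  60  64  73  69  65  67
[... 1280 characters left out ...]
 59  55  56  56  58  56]
 [ 59  66  79  94  99  99 103 111 112 107  83  62  57  57  57  58  59  57]
 [ 83 116 140 154 150 134 120 113 111 106  88  73  63  58  56  57  57  56]
 [141 174 189 194 186 166 139 117 113 115 126 127 112  90  72  65  62  57]
 [187 200 203 199 180 155 127 113 114 130 163 181 173 152 131 113  86  65]
 [208 208 204 187 161 135 116 113 115 127 162 192 199 194 186 167 129 107]
 [213 208 203 185 163 143 126 118 119 132 163 193 206 207 204 187 162 153]
 [209 208 207 201 195 184 162 149 151 164 186 202 208 209 207 198 186 170]
 [206 207 209 210 211 207 201 195 194 197 203 209 208 207 200 188 173 153]
 [194 196 206 216 221 221 219 214 210 208 209 208 204 192 175 159 146 134]]
```

View pics/s18.png

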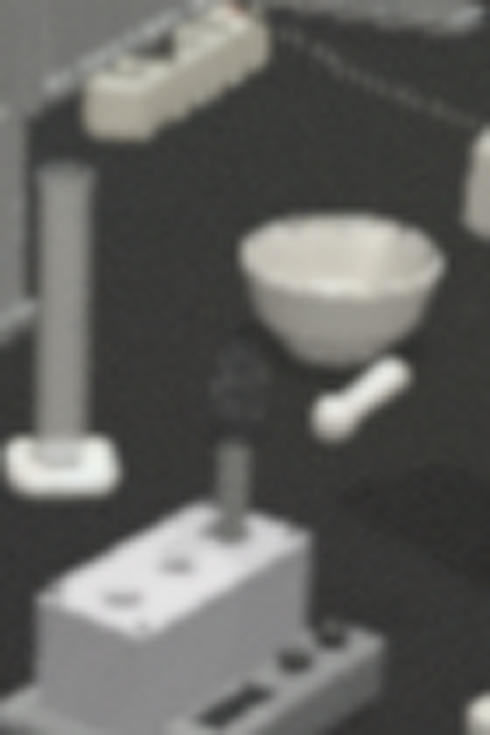

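View pics/t18.png

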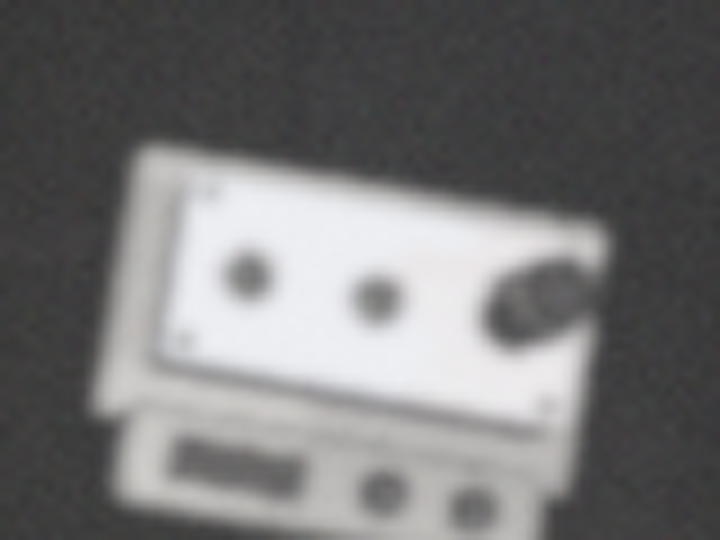

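View pics/side_end.png

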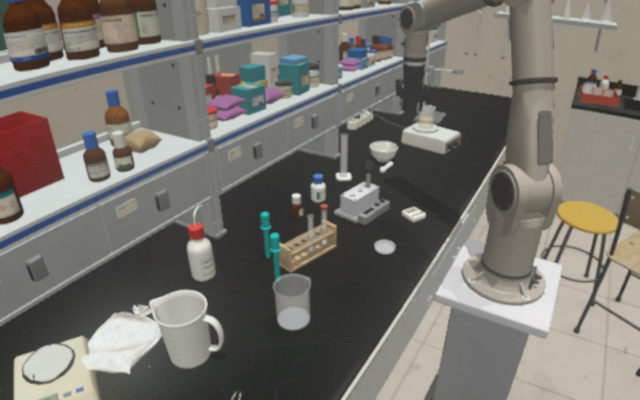

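Run:
```python
from sh import *
s=grab_frame("side");p=np.array([.5257,-.1822]);c=s["origin"][:2]-p;c/=np.linalg.norm(c)
for e in(0,.003): print(proj(s,[*(p+.015*c),.082+.056+e])[0],proj(s,[*(p-.012*c),.082+.102+e])[0])
S=shank(s,174,180,368);print(S[:,:2].round(2).tolist())
```

```text
[367.90384157 173.48160816] [368.58004521 158.25728581]
[367.9389152  172.69857792] [368.61503171 157.46209287]
[[367.93, 174.0], [367.93, 175.0], [367.87, 176.0], [367.92, 177.0], [367.85, 178.0], [367.84, 179.0], [367.65, 180.0]]
```

Run:
```python
from sh import *
def edge(g):
    col=g[:,28:38].astype(float) # rel u 335: shank ~ 32.9
    c=col[:,3:7].mean(1); 
    for v in range(len(c)-1):
        if 38<=v<=50 and c[v]<82<=c[v+1]: return v+(82-c[v])/(c[v+1]-c[v])
for n in("s8","s9","s10","s17"):
    im=cv2.cvtColor(cv2.imread(f"pics/{n}.png"),cv2.COLOR_BGR2GRAY); im=cv2.resize(im,(70,85),interpolation=cv2.INTER_AREA)
    print(n,edge(im), im[30:50,33])
for i in range(2):
    s=grab_frame("side");print("now",edge(cv2.cvtColor(s["image"][130:215,335:405],cv2.COLOR_BGR2GRAY)))
```

```text
s8 None [ 51  62  88 107 111 110 111 111 109 110 109 111 110 109 111 112 110 112
 111 114]
s9 40.851485148514854 [ 64  62  64  65  64  65  65  63  54  51  62  90 110 112 112 114 114 112
 113 111]
s10 43.612612612612615 [ 49  56  62  63  63  69  70  68  67  68  65  54  52  68 100 115 113 111
 113 112]
s17 43.26136363636363 [ 49  54  56  60  61  59  57  64  66  61  55  52  57  80 106 114 110 114
 115 113]
now 43.08536585365854
now 43.073170731707314
```

The flange edge now corresponds to a TCP height of .3243 m, which is exactly the unloaded height at the 50 mm stop. The rod is home, so I'm handing in.

```bash
python3 -c "
from bench import *
print(get_obs()['clock']); print(hand_in())"
```

```text
29.05
the job is handed in; nothing more can be done
None
```

I sounded all three wells from right to left and left the rod standing in the clear one, well_0 (the right-hand one). The job was handed in at 29 s of the 61 s allowed.

| Well | Depth at the stop | Press at the stop |
|---|---|---|
| well_0 (right) | 50 mm, clear (the zero reference) | about 10 N |
| well_1 (middle) | about 22 mm, jammed | about 10 N |
| well_2 (left) | about 34 mm, jammed | about 10 N |

I set the depth zero from well_0's stop; before that correction it read about 49 mm.

- **Rod home:** in the last pictures the rod stands upright in well_0. The flange edge sits within about 0.5 mm of where it should be at the 50 mm stop with the spring unloaded. Rough edge estimates from absolute camera calibration disagreed by 2–4 mm, one high and one low. The relative comparison with my earlier pictures settled it.
- **Side load:** partway down well_0 I saw about 2.4 N sideways and corrected it with a 1 mm shift.
- **Everything else:** the gripper is clear of everything. In the final side view the rack and its tubes, the turquoise look-alikes and the bystander objects look undisturbed.

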